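Meter four paper rolls from the lane hopper into a mailer box

TASK

This mailer box gets four paper rolls, the contents of two of the hopper's four lanes. Lift the pawl clear of the gate's toothed bar, draw the gate out just far enough that the two lanes farthest from the knob empty into the box and the other two lanes stay full, then push the gate fully home and swing the pawl back down into the teeth. Leave the box where it stands and do not disturb the notebooks, tape and pen cup.

Things in the scene. Friction and masses are not known exactly. Their poses are not given: they have to be found in the camera images.
- hopper: Clear acrylic hopper on an aluminium stand (posts at x +-107, y +-105 mm, 112 mm high), bolted to the table, never moves. Origin on the table under its centre, z up. The gate slides along its y axis; knob, toothed bar and pawl stand out at its -y end. Front and back walls upright at x = +-68 mm, up to the rim at 320 mm.
- throat (a point): Centre of the hopper's throat, 149 mm above the table: 136 (x) by 149 (y) by 72 mm high, split by 3 mm dividers into four lanes side by side along y, each 33 mm wide, centres at y = +54, +18, -18, -54 mm. Each lane holds two paper rolls, one on the other, the lower one lying on the gate.
- funnel_rim (a point): Middle of the rim of the hopper's -y funnel wall (y = -152, z = 320 mm in the hopper's frame). From there the wall slopes down and in to y = -75, z = 185 mm; the +y wall mirrors it. It hangs over the pawl, so reach in under it with the tool tilted about 40 degrees, the back of the gripper leaning to the hopper's -y.
- bridge (a point): Middle of the top of the bridge that carries the pawl (y = -170, z = 147 mm in the hopper's frame): a 12 mm square bar along x, 162 mm long, over the toothed bar, on two gate rails (x = +-74 mm, 113 mm high) that run out to y = -185 mm.
- gate_knob (a point): Centre of the black round upright knob on the outer end of the gate's toothed bar: 24 mm diameter, 48 mm tall (117 to 165 mm above the table), this point 143 mm above the table. With the gate shut it is at x = 0, y = -222 mm in the hopper's frame; it moves with the gate. The bar under it is 16 mm wide, 12 mm thick. Axes parallel to the hopper's.
- gate (a joint): Travel of the slide gate in m: 0 = fully home, growing as it is drawn out along the hopper's -y, stop at 0.125. Stays where left; slides with about 3 N. Lanes empty in turn from the +y end: the first (y = +54) is empty when drawn 38 mm, the second (y = +18) at 75 mm; the third would sag from about 98 mm and fall at 107 mm. With the pawl down a tooth stops the gate after about 2 mm.
- pawl_tab (a point): Centre of the pawl's thumb tab, an upright iron plate 10 mm thick (hopper's x) and about 17 mm wide (hopper's y), reaching about 20 mm above and 30 mm below this point. With the pawl down it is at x = 0, y = -115, z = 177 mm in the hopper's frame; it swings with the pawl. Axes those of the pawl (the hopper's when the pawl is down).
- pawl_pivot (a point): The pawl's pivot: x = 0, y = -158, z = 143 mm in the hopper's frame; the pivot's axis is the hopper's x. The tab's centre is 55 mm from it.
- pawl (a joint): Angle of the pawl in rad: 0 = down, its nose between the teeth of the gate bar; grows as the tab is swung up and outwards (hopper's -y) round the pivot; stop at 0.9. Clear of the teeth from about 0.3. Its hinge is stiff: it stays at any angle where it is left and takes about 2 N at the tab to swing up or down.
- mailer_mid (a point): Centre (half-way up) of the open mailer box, loose on the table under the hopper's outlet: 165 (hopper's x) by 170 (hopper's y) by 60 mm high, 4 mm walls, its lid folded back towards the robot. Axes parallel to the hopper's. 0.16 kg.
- roll1_mid (a point): Centre of a paper roll, 30 mm diameter, 120 mm long, about 0.06 kg, lying along the hopper's x; lower roll of the first lane (y = +54 mm), farthest from the knob, at 125 mm above the table.
- roll2_mid (a point): Centre of a paper roll, 30 mm diameter, 120 mm long, about 0.06 kg, lying along the hopper's x; upper roll of the first lane (y = +54 mm), farthest from the knob, at 155 mm above the table.
- roll3_mid (a point): Centre of a paper roll, 30 mm diameter, 120 mm long, about 0.06 kg, lying along the hopper's x; lower roll of the second lane (y = +18 mm), at 125 mm above the table.
- roll4_mid (a point): Centre of a paper roll, 30 mm diameter, 120 mm long, about 0.06 kg, lying along the hopper's x; upper roll of the second lane (y = +18 mm), at 155 mm above the table.
- roll5_mid (a point): Centre of a paper roll, 30 mm diameter, 120 mm long, about 0.06 kg, lying along the hopper's x; lower roll of the third lane (y = -18 mm), at 125 mm above the table.
- roll6_mid (a point): Centre of a paper roll, 30 mm diameter, 120 mm long, about 0.06 kg, lying along the hopper's x; upper roll of the third lane (y = -18 mm), at 155 mm above the table.
- roll7_mid (a point): Centre of a paper roll, 30 mm diameter, 120 mm long, about 0.06 kg, lying along the hopper's x; lower roll of the fourth lane (y = -54 mm), nearest the knob, at 125 mm above the table.
- roll8_mid (a point): Centre of a paper roll, 30 mm diameter, 120 mm long, about 0.06 kg, lying along the hopper's x; upper roll of the fourth lane (y = -54 mm), nearest the knob, at 155 mm above the table.
- notebooks: Bystander: stack of notebooks 148 by 210 by 60 mm, origin under its centre.
- tape: Bystander: roll of parcel tape lying flat, 100 mm diameter, 48 mm high, origin under its centre.
- pens: Bystander: steel pen cup with four pens, 76 mm diameter, 155 mm high, origin under its centre.
Things that resemble listed ones, but are neither listed nor needed, are in the scene too. Leave any black look-alike of the part that bears roll2_mid alone.

How it is judged (in metres and radians):
On the way, in this order (a step that is already met when the one before it is completed fails the run):
1. the pawl is lifted clear of the teeth (above 0.3 rad) with the gate still home (value of joint pawl above 0.3 rad and value of joint gate below 0.008 m), for 0.2 s.
2. the gate is drawn and exactly the four rolls of the two lanes farthest from the knob lie in the box (horizontal distance between each of roll1_mid, roll2_mid, roll3_mid, roll4_mid and mailer_mid below 0.085 m and height (world z) of each of roll1_mid, roll2_mid, roll3_mid, roll4_mid below 0.075 m and height (world z) of each of roll5_mid, roll6_mid, roll7_mid, roll8_mid above 0.115 m and value of joint gate above 0.05 m), for 0.2 s.
3. the gate is pushed fully home again (within 4 mm) (value of joint gate below 0.004 m), for 0.2 s.
At the end, for the whole second after the job is handed in: The four rolls of the two lanes farthest from the knob lie in the box (within 85 mm of its centre across, below 75 mm), the other four are still in the hopper (above 115 mm), all slower than 0.1 m/s; the gate is home within 4 mm, the pawl down within 0.1 rad, the box level (horizontal distance between each of roll1_mid, roll2_mid, roll3_mid, roll4_mid and mailer_mid below 0.085 m and height (world z) of each of roll1_mid, roll2_mid, roll3_mid, roll4_mid below 0.075 m and height (world z) of each of roll5_mid, roll6_mid, roll7_mid, roll8_mid above 0.115 m and value of joint gate below 0.004 m and value of joint pawl below 0.1 rad and angle between mailer_mid's own z axis and vertical below 0.08 rad and linear speed of each of roll1, roll2, roll3, roll4, roll5, roll6, roll7, roll8 below 0.1 m/s); the robot touches nothing.
It fails at once if the notebooks moved more than 30 mm (distance of notebooks from where it was at the start of the episode above 0.03 m).
It fails at once if the tape moved more than 30 mm (distance of tape from where it was at the start of the episode above 0.03 m).
It fails at once if the pens moved more than 30 mm (distance of pens from where it was at the start of the episode above 0.03 m).
It fails at once if the mailer box pushed more than 30 mm from its place (distance of mailer_mid from where it was at the start of the episode above 0.03 m).
It also fails if it takes over 58 s, if anything falls off the work surface, if the arm or the gripper's body presses on something with over 40 N, if the wrist force passes 120 N, or if a joint passes its speed limit or range.

ROBOT

A 6-joint arm with a two-finger parallel gripper is mounted at the origin on the work surface. World frame = base frame: x ahead of the robot, y to its left, z up, the work surface at z = 0. Lengths are in mm, angles in rad, forces in N, time in s.
With the tool pointing down it reaches from about 350 to 775 mm from the base axis. Payload 7.3 kg.
Tool frame: the origin (TCP) lies between the finger pads; the fingertips stand 25 mm ahead of it and the grasp point (between the pads) lies 6 mm ahead of it; z points along the fingers, y is the line along which they close (so a half turn about z gives the same grasp; the last joint's range is limited). The gripper opens to 92 mm and grips with 3 to 60 N. Pads are 19 mm wide; open, the fingers measure 130 mm over their backs; the gripper's body (75 mm by 190 mm) begins 47 mm behind the grasp point.
Start: joints at [1.081, 0.342, 1.524, -0, 1.275, -0.146], TCP at [176.945, 494.3, 251.741] pointing down, gripper open.
Joint ranges: [-2.53, 2.53], [-0.77, 2.02], [0.04, 2.7], [-1, 4.14], [0.28, 2.66], [-3.11, 3.11]. Speed limits (rad/s): [2.57, 2.57, 3.14, 3.14, 3.14, 3.14].

INTERFACE

Orientations are given as [roll, pitch, yaw] about the fixed x, y, z axes, in that order (R = Rz(yaw) Ry(pitch) Rx(roll)).
In Python, from plant import bot gives the robot as it stands.
- The arm moves only by the tool play_rows, never from a script. Its argument "commands" is a list of rows, each an object of numbers: "x", "y", "z": the shift along the tool's x, y, z in m; "twist": the turn about the tool's z in degrees. In form: [{"x": .., "y": .., "z": .., "twist": ..}, ...]. A call has exactly 8 rows; each row is the pose to reach, as a shift and turn from the pose commanded when the call began, along the tool's axes at that moment; what a row does not reach only later rows make up. A row lasts 1/10 s, in which the tool goes at most 50 mm and 8.59 degrees, less where a joint would pass 70% of its speed; a pose out of reach is approached as far as the arm can. A call with a gripper value outside its range is refused whole. "jaw" is the closure, from 0 (fully open) to 1 (shut), set as the call begins (left out, the last holds). The fingers move at their own pace and stop on an object; the grip force is fixed at half the most. Time passes only in rows, so rows that repeat a pose let the fingers close, or fill a call up. It gives the time, the measured TCP pose, the force, the opening and the grip force at its end, in the units of the state.
- bot.get_obs(): the state, without advancing time (a new reading comes with each control period).
- bot.capture(name): name is "side" or "top" or "wrist"; returns a dict with "pixels" (384x512x3 uint8, red, green, blue), "fx", "fy", "cx", "cy" (pixels), "eye" and "rotation" of the camera in the world. Camera axes: x right, y down, z forward; pixel columns grow to the right and rows downward; lengths in mm; the calibration is good to about 2 mm. A picture is of the moment at which its call begins. There is no depth.
- bot.close_job(): hands the job in; it is judged then, once.
The state is a dict: "time": time; "joint_positions": joint angles; "dq": joint speeds; "tau": joint torques, N m; "tool_pos": TCP position; "tcp_rot": TCP orientation; "contact_force": force on the tool from outside, world axes, zero at the start; "moment": the same for the moment, N m; "grip_width": finger opening in mm; "finger_force": force on a finger pad.
Only numpy, scipy, OpenCV 4.12 (cv2) and the standard library are available. Lean on these libraries where they do the work, as an engineer would, in place of code of your own. Each camera call takes 0.05 s, during which the arm holds its last target. There are 200 camera calls.

## Working session

There is one attempt and no reset: what is moved stays moved. The work goes in short steps, Python scripts to look and compute and a tool call to move; the robot and the scene stay as the last step left them, time stands still between calls to the robot, and variables do not carry over. Pictures are saved under pics/ and viewed, at most 10 in all, crops included, and the job is handed in when it is done.

Besides the shell and the picture viewer there is one more tool, called after ">>>" by a JSON object that holds its "api" and its "payload", one argument or row to a line. play_rows: Moves the arm, as the interface text tells. Its arguments: {"type":"object","properties":{"commands":{"type":"array"},"jaw":{"type":"number"}},"required":["commands"]}

```bash
mkdir -p pics; cat > h.py <<'E'
import numpy as np, cv2
from plant import bot
def cap(n,f=None):
    c=bot.capture(n)
    if f: cv2.imwrite('pics/'+f,c['pixels'][...,::-1])
    return c
def ray(c,u,v):
    d=np.array(c['rotation'])@np.array([(u-c['cx'])/c['fx'],(v-c['cy'])/c['fy'],1.]); return np.array(c['eye'],float),d
def onz(c,u,v,z):
    e,d=ray(c,u,v); return e+d*(z-e[2])/d[2]
def proj(c,p):
    q=np.array(c['rotation']).T@(np.array(p,float)-c['eye']); return [round(float(c['cx']+c['fx']*q[0]/q[2]),1),round(float(c['cy']+c['fy']*q[1]/q[2]),1)]
E
python3 - <<'E'
from h import *
import pickle
for n in('side','top'):
    c=cap(n,n+'0.png'); pickle.dump(c,open(n+'.pkl','wb')); print(n,c['eye'],np.round(c['rotation'],3).tolist(),c['fx'],c['cx'],c['cy'])
print(bot.get_obs())
E
```

```text
side [ 385.34140469 -285.02046645 1277.8147047 ] [-2.797, -0.004, -0.485] 374.26069276641243 249.6256701888068 194.1519892450753
top [ 462.60466628   59.12959612 1653.64336703] [-3.078, -0.01, -1.569] 408.21994956129566 250.67819164742852 189.12618104398823
{'time': 0.1, 'joint_positions': array([ 1.08099715e+00,  3.42691013e-01,  1.52489708e+00,  3.46168417e-06,
        1.27542298e+00, -1.45985532e-01]), 'dq': array([-0.00074154, -0.00149965, -0.00274711,  0.00082143, -0.00027583,
        0.00131244]), 'tau': array([ 2.52307553e-03, -4.32008994e+01, -2.44694728e+01,  7.19887507e-02,
        5.25368366e-02, -1.10193770e-05]), 'tool_pos': array([176.78394796, 493.99640583, 251.10325809]), 'tcp_rot': array([-3.14018981e+00, -2.09608734e-04,  2.79777785e+00]), 'contact_force': array([-0.27973393, -0.07064499, -0.06379046]), 'moment': array([-2.80499934e-03,  3.83267407e-02, -8.75360700e-05]), 'finger_force': 0.0, 'grip_width': 91.82352102950827}
```

View pics/side0.png

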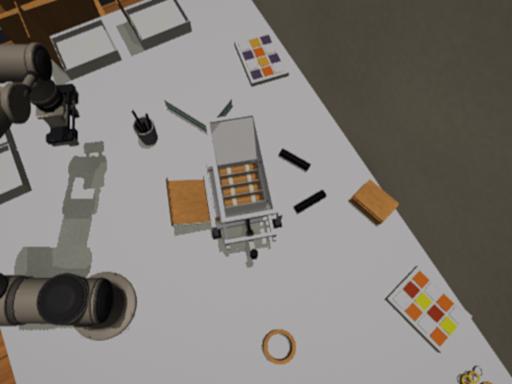

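View pics/top0.png

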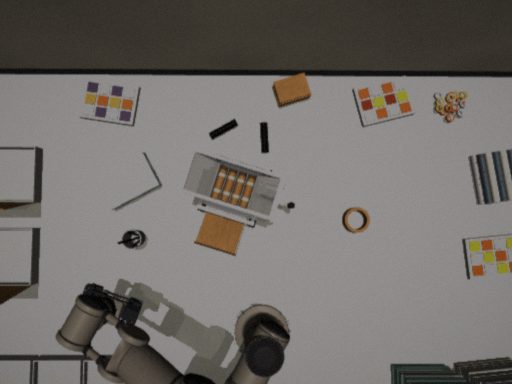

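The side view shows the knob at (254,254), the bridge and pawl around (249,228), and the hopper at (240,185). In the top view the knob is at (291,205) and the hopper at (235,187). The black bars at top (223,129) and (264,137) are the roll look-alikes. Next: enlarged crops.

```bash
cat >> h.py <<'E'
from scipy.spatial.transform import Rotation as R
_c=cap
def fix(c):
    c['rotation']=R.from_euler('xyz',c['rotation']).as_matrix() if np.ndim(c['rotation'])==1 else c['rotation']; return c
def cap(n,f=None): return fix(_c(n,f))
E
python3 - <<'E'
from h import *
import pickle
o=[]
for n,(u,v) in (('side',(195,110)),('top',(175,145))):
    c=fix(pickle.load(open(n+'.pkl','rb'))); pickle.dump(c,open(n+'.pkl','wb'))
    w,h=(100,150) if n=='side' else (130,110)
    k=4 if n=='side' else 3
    im=cv2.resize(c['pixels'][v:v+h,u:u+w,::-1],None,fx=k,fy=k,interpolation=cv2.INTER_CUBIC)
    im=cv2.convertScaleAbs(im,alpha=1.2,beta=15); o.append(im); print(onz(c,291,205,165) if n=='top' else onz(c,254,252,165))
canvas=np.zeros((600,790,3),np.uint8); canvas[:,:400]=o[0]; canvas[:330,400:790]=o[1]
cv2.imwrite('pics/crop1.png',canvas)
E
```

```text
[ 500.79785448 -102.87466422  165.        ]
[ 499.30054955 -102.70136176  165.        ]
```

View pics/crop1.png

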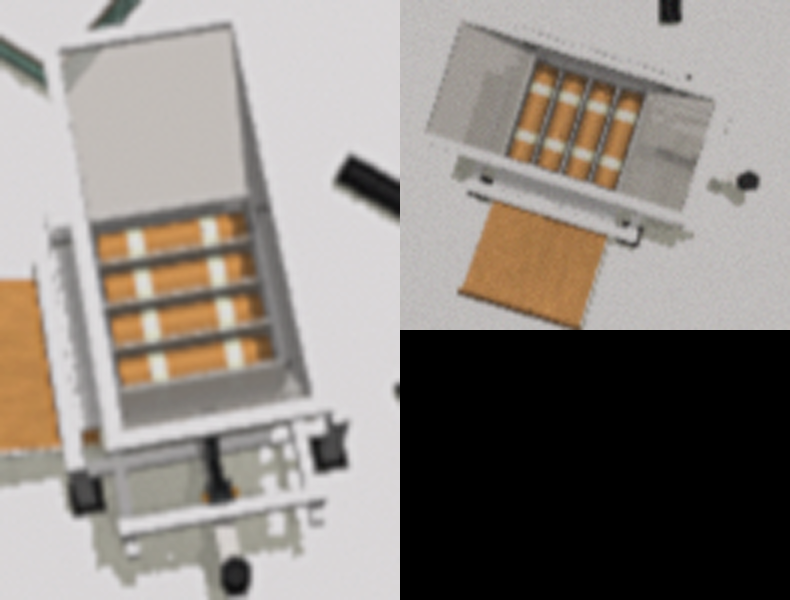

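The crop shows the pawl's black tab at side (248,230), the bridge below it at (250,238) and the knob at (254,252). The brown rolls in the hopper are the right ones and the black ones on the table are not. I'll fit the hopper pose from the rim corners, bridge and knob.

```bash
python3 - <<'E'
from h import *
import pickle
from scipy.optimize import least_squares
S,T=[pickle.load(open(n+'.pkl','rb')) for n in('side.pkl'[:-4],'top')] if 0 else [pickle.load(open(n+'.pkl','rb')) for n in('side','top')]
X,Y=70,154
ob=[(T,196,152.3,(X,Y,320)),(T,184,188.7,(-X,Y,320)),(T,279.7,178,(X,-Y,320)),(T,268.3,217.7,(-X,-Y,320)),(T,291,205,(0,-222,165)),
(S,210,122,(-X,Y,320)),(S,253,116.3,(X,Y,320)),(S,221.8,220.8,(-X,-Y,320)),(S,272.5,208.8,(X,-Y,320)),(S,254,251.8,(0,-222,165)),(S,225.5,241,(-81,-170,147)),(S,276,235,(81,-170,147))]
W=lambda p,q:np.array([p[0],p[1],0])+R.from_euler('z',p[2]).apply(q)
f=lambda p:np.concatenate([np.array(proj(c,W(p,q)))-(u,v) for c,u,v,q in ob])
r=least_squares(f,[480,100,0],x_scale=[100,100,.3]); print(r.x,np.degrees(r.x[2]),np.round(f(r.x).reshape(-1,2),1).tolist())
for n,q in dict(tab=(0,-115,177),knob=(0,-222,143),piv=(0,-158,143)).items(): print(n,W(r.x,q))
E
```

```text
[480. 100.   0.] 0.0 [[-8.9, 35.8], [2.6, 42.4], [1.5, 10.3], [13.0, 13.6], [5.3, 5.3], [-42.3, 24.1], [-41.0, 9.7], [-6.5, 19.4], [-10.0, 7.3], [-3.2, 9.1], [-6.4, 18.2], [-9.9, -0.3]]
tab [480. -15. 177.]
knob [ 480. -122.  143.]
piv [480. -58. 143.]
```

```bash
sed -i 's/round(float(\(.*\)),1),round(float(\(.*\)),1)\]/float(\1),float(\2)]/' h.py; grep -A1 "def proj" h.py
cat > fit.py <<'E'
from h import *
import pickle
from scipy.optimize import least_squares
S,T=[pickle.load(open(n+'.pkl','rb')) for n in('side','top')]
X,Y=70,154
ob=[(T,196,152.3,(X,Y,320)),(T,184,188.7,(-X,Y,320)),(T,279.7,178,(X,-Y,320)),(T,268.3,217.7,(-X,-Y,320)),(T,291,205,(0,-222,165)),
(S,210,122,(-X,Y,320)),(S,253,116.3,(X,Y,320)),(S,221.8,220.8,(-X,-Y,320)),(S,272.5,208.8,(X,-Y,320)),(S,254,251.8,(0,-222,165)),(S,225.5,241,(-81,-170,147)),(S,276,235,(81,-170,147))]
W=lambda p,q:np.array([p[0],p[1],0])+R.from_euler('z',p[2]).apply(q)
f=lambda p:np.concatenate([np.array(proj(c,W(p,q)))-(u,v) for c,u,v,q in ob])
r=least_squares(f,[480,100,0],x_scale=[100,100,.3],loss='soft_l1'); print(r.x,np.degrees(r.x[2]),np.round(f(r.x).reshape(-1,2),1).tolist())
for n,q in dict(tab=(0,-115,177),knob=(0,-222,143),piv=(0,-158,143)).items(): print(n,W(r.x,q))
o=bot.get_obs(); Rt=R.from_euler('xyz',o['tcp_rot']); print(o['tool_pos'],Rt.as_matrix().round(3).tolist())
E
python3 fit.py
```

```text
def proj(c,p):
    q=np.array(c['rotation']).T@(np.array(p,float)-c['eye']); return [float(c['cx']+c['fx']*q[0]/q[2]),float(c['cy']+c['fy']*q[1]/q[2])]
[ 5.65326137e+02  1.08334645e+02 -3.09606726e-01] -17.73915868887073 [[-2.3, -3.3], [-3.8, 0.7], [3.2, -0.3], [1.7, 0.7], [0.1, 0.4], [-2.7, -1.3], [1.4, -2.8], [1.5, 0.1], [2.6, 3.3], [-0.9, 0.8], [-1.4, 0.7], [-0.2, -2.3]]
tab [530.28746721  -1.19750387 177.        ]
knob [ 497.68627017 -103.11002494  143.        ]
piv [517.18605157 -42.15300299 143.        ]
[176.78394796 493.99640583 251.10325809] [[-0.941, 0.337, -0.001], [0.337, 0.941, -0.001], [0.0, -0.001, -1.0]]
```

>>> {"api": "play_rows", "payload": {
  "commands": [
    {"x":0,"y":0.05,"z":0,"twist":0},
    {"x":0,"y":0.1,"z":0,"twist":0},
    {"x":0,"y":0.15,"z":0,"twist":0},
    {"x":0,"y":0.2,"z":0,"twist":0},
    {"x":0,"y":0.25,"z":0,"twist":0},
    {"x":0,"y":0.3,"z":0,"twist":0},
    {"x":0,"y":0.34,"z":0,"twist":0},
    {"x":0,"y":0.38,"z":0,"twist":0}
  ]
}}

```text
time: 0.9
tool_pos: [283.8, 792.0, 237.6]
tcp_rot: [3.118, -0.0, 2.798]
contact_force: [21.6, 51.5, 28.2]
grip_width: 91.9
finger_force: 0.0
```

>>> {"api": "play_rows", "payload": {
  "commands": [
    {"x":0,"y":0.05,"z":0,"twist":0},
    {"x":0,"y":0.1,"z":0,"twist":0},
    {"x":0,"y":0.1,"z":0,"twist":0},
    {"x":0,"y":0.1,"z":0,"twist":0},
    {"x":0,"y":0.1,"z":0,"twist":0},
    {"x":0,"y":0.1,"z":0,"twist":0},
    {"x":0,"y":0.1,"z":0,"twist":0},
    {"x":0,"y":0.1,"z":0,"twist":0}
  ]
}}

```text
time: 1.7
tool_pos: [290.8, 811.5, 216.2]
tcp_rot: [3.074, 0.0, 2.798]
contact_force: [0.7, 0.1, -0.4]
grip_width: 91.7
finger_force: 0.0
```

```bash
python3 -c "
from plant import bot
o=bot.get_obs();print(o)"
```

```text
{'time': 1.7, 'joint_positions': array([ 1.13592323,  1.17424904,  0.03670519,  0.0063132 ,  1.8628624 ,
       -0.08903072]), 'dq': array([-0.00017151,  0.0066686 ,  0.0026972 , -0.00073259, -0.00323076,
       -0.00175414]), 'tau': array([ 5.73877260e-03, -7.78022218e+01, -2.63726950e+01,  9.91767459e-02,
       -2.69571198e-01,  5.46817901e-03]), 'tool_pos': array([290.75533805, 811.46110957, 216.15513291]), 'tcp_rot': array([3.07355353e+00, 1.36635424e-04, 2.79776836e+00]), 'contact_force': array([ 0.68072696,  0.12552661, -0.3852724 ]), 'moment': array([-0.03132662,  0.0455662 , -0.04123275]), 'finger_force': 0.0, 'grip_width': 91.65743902090692}
```

>>> {"api": "play_rows", "payload": {
  "commands": [
    {"x":0,"y":-0.05,"z":0,"twist":0},
    {"x":0,"y":-0.1,"z":0,"twist":0},
    {"x":0,"y":-0.1,"z":0,"twist":0},
    {"x":0,"y":-0.1,"z":0,"twist":0},
    {"x":0,"y":-0.1,"z":0,"twist":0},
    {"x":0,"y":-0.1,"z":0,"twist":0},
    {"x":0,"y":-0.1,"z":0,"twist":0},
    {"x":0,"y":-0.1,"z":0,"twist":0}
  ]
}}

```text
time: 2.5
tool_pos: [257.7, 718.7, 208.9]
tcp_rot: [3.073, 0.0, 2.798]
contact_force: [-0.7, 0.0, 0.2]
grip_width: 91.9
finger_force: 0.0
```

```bash
python3 -c "
from plant import bot
o=bot.get_obs();print(o['time'],o['joint_positions'],o['tool_pos'],o['tcp_rot'])"
```

```text
2.5 [ 1.12365513  0.80260558  0.83933537  0.00695015  1.43111815 -0.10403611] [257.66983609 718.69130858 208.87349974] [3.07271194e+00 2.16167203e-04 2.79774842e+00]
```

>>> {"api": "play_rows", "payload": {
  "commands": [
    {"x":0,"y":0.05,"z":0,"twist":0},
    {"x":0,"y":0.1,"z":0,"twist":0},
    {"x":0,"y":0.15,"z":0,"twist":0},
    {"x":0,"y":0.2,"z":0,"twist":0},
    {"x":0,"y":0.25,"z":0,"twist":0},
    {"x":0,"y":0.3,"z":0,"twist":0},
    {"x":0,"y":0.35,"z":0,"twist":0},
    {"x":0,"y":0.4,"z":0,"twist":0}
  ]
}}

```text
time: 3.3
tool_pos: [298.6, 833.3, 184.1]
tcp_rot: [3.03, 0.0, 2.798]
contact_force: [-0.4, 0.2, -0.4]
grip_width: 92.0
finger_force: 0.0
```

```bash
cat > st.py <<'E'
from plant import bot
o=bot.get_obs();print(o['time'],o['joint_positions'].round(3),o['tool_pos'].round(1),o['tcp_rot'].round(3),o['contact_force'].round(1))
E
python3 st.py
```

```text
3.3 [ 1.137  1.214  0.036  0.01   1.781 -0.087] [298.6 833.3 184.1] [3.03  0.    2.798] [-0.4  0.2 -0.4]
```

```bash
python3 - <<'E'
import numpy as np
D=[(.3427,1.5249,1.2754,176.78,494.,251.1),(1.17425,.0367,1.86286,290.755,811.461,216.155),(.8026,.8393,1.4311,257.67,718.69,208.87),(1.214,.036,1.781,298.6,833.3,184.1)]
A=[];b=[]
for a,c,e,x,y,z in D:
    s=np.sin;k=np.cos
    A+=[[s(a),s(a+c),0,s(a+c+e)],[k(a),k(a+c),1,k(a+c+e)]];b+=[np.hypot(x,y),z]
for L3 in (None,):
    p,res,rk,sv=np.linalg.lstsq(np.array(A),b,rcond=None);print(p,sv,(A@p-b).round(1))
L1,L2,h,L3=p
for a,c,e in [(.3,.18,2.66),(.44,.04,2.66),(.2,.1,2.66),(0,.04,2.66),(-.2,.04,2.66),(-.3,.04,2.66)]:
    print(a,c,e,'tilt',np.pi-a-c-e,'r',L1*np.sin(a)+L2*np.sin(a+c)+L3*np.sin(a+c+e),'z',h+L1*np.cos(a)+L2*np.cos(a+c)+L3*np.cos(a+c+e))
E
```

```text
[506.04128896 373.68393406 404.63577539 519.47908373] [3.19311061 2.27798529 0.78305443 0.04066183] [  2.    1.4 -10.3  -2.8   8.8   2.6   0.9  -1.2]
0.3 0.18 2.66 tilt 0.0015926535897929917 r 322.9322351516552 z 700.0528110870957
0.44 0.04 2.66 tilt 0.0015926535897929917 r 388.9297647794876 z 674.4548005841691
0.2 0.1 2.66 tilt 0.1815926535897927 r 304.78202142056773 z 746.6463755468129
0 0.04 2.66 tilt 0.44159265358979294 r 236.95828030624028 z 814.4155231616996
-0.2 0.04 2.66 tilt 0.6415926535897931 r 150.82422260868202 z 853.3235534321437
-0.3 0.04 2.66 tilt 0.7415926535897928 r 105.27669583132612 z 866.1392809074259
```

>>> {"api": "play_rows", "payload": {
  "commands": [
    {"x":0,"y":-0.04,"z":-0.03,"twist":0},
    {"x":0,"y":-0.08,"z":-0.06,"twist":0},
    {"x":0,"y":-0.12,"z":-0.09,"twist":0},
    {"x":0,"y":-0.16,"z":-0.12,"twist":0},
    {"x":0,"y":-0.2,"z":-0.15,"twist":0},
    {"x":0,"y":-0.23,"z":-0.19,"twist":0},
    {"x":0,"y":-0.26,"z":-0.23,"twist":0},
    {"x":0,"y":-0.29,"z":-0.27,"twist":0}
  ]
}}

```text
time: 4.1
tool_pos: [200.9, 560.2, 395.5]
tcp_rot: [3.026, 0.001, 2.798]
contact_force: [-0.1, -0.0, 0.5]
grip_width: 91.9
finger_force: 0.0
```

>>> {"api": "play_rows", "payload": {
  "commands": [
    {"x":0,"y":-0.02,"z":-0.045,"twist":0},
    {"x":0,"y":-0.04,"z":-0.09,"twist":0},
    {"x":0,"y":-0.06,"z":-0.135,"twist":0},
    {"x":0,"y":-0.08,"z":-0.18,"twist":0},
    {"x":0,"y":-0.1,"z":-0.225,"twist":0},
    {"x":0,"y":-0.12,"z":-0.27,"twist":0},
    {"x":0,"y":-0.14,"z":-0.315,"twist":0},
    {"x":0,"y":-0.16,"z":-0.36,"twist":0}
  ]
}}

```text
time: 4.9
tool_pos: [134.2, 376.0, 729.5]
tcp_rot: [3.022, 0.002, 2.798]
contact_force: [0.1, 1.9, 0.6]
grip_width: 91.6
finger_force: 0.0
```

```bash
python3 st.py
```

```text
4.9 [ 1.019  0.259  0.252  0.038  2.512 -0.176] [134.2 376.  729.5] [3.022e+00 2.000e-03 2.798e+00] [0.1 1.9 0.6]
```

>>> {"api": "play_rows", "payload": {
  "commands": [
    {"x":0,"y":-0.03,"z":-0.03,"twist":0},
    {"x":0,"y":-0.06,"z":-0.06,"twist":0},
    {"x":0,"y":-0.09,"z":-0.09,"twist":0},
    {"x":0,"y":-0.12,"z":-0.12,"twist":0},
    {"x":0,"y":-0.15,"z":-0.15,"twist":0},
    {"x":0,"y":-0.18,"z":-0.18,"twist":0},
    {"x":0,"y":-0.2,"z":-0.2,"twist":0},
    {"x":0,"y":-0.2,"z":-0.2,"twist":0}
  ]
}}

```text
time: 5.7
tool_pos: [106.6, 331.1, 775.0]
tcp_rot: [2.95, 0.022, 2.794]
contact_force: [0.0, 0.3, -0.0]
grip_width: 91.8
finger_force: 0.0
```

```bash
python3 st.py
```

```text
5.7 [ 1.024  0.256  0.036  0.035  2.657 -0.17 ] [106.6 331.1 775. ] [2.95  0.022 2.794] [ 0.   0.3 -0. ]
```

>>> {"api": "play_rows", "payload": {
  "commands": [
    {"x":0,"y":-1.0,"z":-1.0,"twist":0},
    {"x":0,"y":-1.0,"z":-1.0,"twist":0},
    {"x":0,"y":-1.0,"z":-1.0,"twist":0},
    {"x":0,"y":-1.0,"z":-1.0,"twist":0},
    {"x":0,"y":-1.0,"z":-1.0,"twist":0},
    {"x":0,"y":-1.0,"z":-1.0,"twist":0},
    {"x":0,"y":-1.0,"z":-1.0,"twist":0},
    {"x":0,"y":-1.0,"z":-1.0,"twist":0}
  ]
}}

```text
time: 6.5
tool_pos: [30.1, 294.7, 801.8]
tcp_rot: [2.865, 0.039, 2.79]
contact_force: [-0.4, -0.3, 1.2]
grip_width: 91.8
finger_force: 0.0
```

```bash
python3 st.py
```

```text
6.5 [ 1.257  0.171  0.036 -0.104  2.657 -0.066] [ 30.1 294.7 801.8] [2.865 0.039 2.79 ] [-0.4 -0.3  1.2]
```

>>> {"api": "play_rows", "payload": {
  "commands": [
    {"x":0,"y":-0.6,"z":-0.8,"twist":0},
    {"x":0,"y":-0.6,"z":-0.8,"twist":0},
    {"x":0,"y":-0.6,"z":-0.8,"twist":0},
    {"x":0,"y":-0.6,"z":-0.8,"twist":0},
    {"x":0,"y":-0.6,"z":-0.8,"twist":0},
    {"x":0,"y":-0.6,"z":-0.8,"twist":0},
    {"x":0,"y":-0.6,"z":-0.8,"twist":0},
    {"x":0,"y":-0.6,"z":-0.8,"twist":0}
  ]
}}

```text
time: 7.3
tool_pos: [-101.1, 208.5, 820.1]
tcp_rot: [2.769, 0.033, 2.793]
contact_force: [-1.0, -0.4, 0.4]
grip_width: 92.0
finger_force: 0.0
```

```bash
cat >> st.py <<'E'
from scipy.spatial.transform import Rotation as R
import numpy as np
M=R.from_euler('xyz',o['tcp_rot']).as_matrix(); z=M[:,2]; print('tilt',np.degrees(np.arccos(-z[2])).round(1),'az',np.degrees(np.arctan2(z[1],z[0])).round(1),'yaxis',M[:,1].round(3),'x',M[:,0].round(3))
E
python3 st.py
```

```text
7.3 [ 2.061  0.121  0.036 -0.674  2.657  0.182] [-101.1  208.5  820.1] [2.769 0.033 2.793] [-1.  -0.4  0.4]
tilt 21.4 az 65.2 yaxis [0.307 0.879 0.364] x [-0.939  0.341 -0.033]
```

>>> {"api": "play_rows", "payload": {
  "commands": [
    {"x":-0.025,"y":0.018,"z":0.018,"twist":0},
    {"x":-0.05,"y":0.035,"z":0.037,"twist":0},
    {"x":-0.075,"y":0.052,"z":0.055,"twist":0},
    {"x":-0.1,"y":0.07,"z":0.074,"twist":0},
    {"x":-0.125,"y":0.087,"z":0.092,"twist":0},
    {"x":-0.15,"y":0.105,"z":0.11,"twist":0},
    {"x":-0.15,"y":0.105,"z":0.11,"twist":0},
    {"x":-0.15,"y":0.105,"z":0.11,"twist":0}
  ]
}}

```text
time: 8.1
tool_pos: [92.2, 287.2, 760.0]
tcp_rot: [2.772, 0.033, 2.787]
contact_force: [-1.3, 0.3, -0.4]
grip_width: 91.9
finger_force: 0.0
```

```bash
python3 st.py
```

```text
8.1 [ 0.931 -0.094  0.614  0.093  2.255 -0.219] [ 92.2 287.2 760. ] [2.772 0.033 2.787] [-1.3  0.3 -0.4]
tilt 21.2 az 64.8 yaxis [0.313 0.879 0.361] x [-0.937  0.347 -0.033]
```

>>> {"api": "play_rows", "payload": {
  "commands": [
    {"x":0,"y":0,"z":-0.05,"twist":0},
    {"x":0,"y":0,"z":-0.1,"twist":0},
    {"x":0,"y":0,"z":-0.15,"twist":0},
    {"x":0,"y":0,"z":-0.2,"twist":0},
    {"x":0,"y":0,"z":-0.3,"twist":0},
    {"x":0,"y":0,"z":-0.4,"twist":0},
    {"x":0,"y":0,"z":-0.5,"twist":0},
    {"x":0,"y":0,"z":-0.6,"twist":0}
  ]
}}

```text
time: 8.9
tool_pos: [37.0, 221.5, 836.7]
tcp_rot: [2.726, 0.045, 2.789]
contact_force: [-0.6, 1.0, 0.6]
grip_width: 91.3
finger_force: 0.0
```

```bash
python3 st.py
```

```text
8.9 [ 0.982  0.03   0.036  0.117  2.658 -0.13 ] [ 37.  221.5 836.7] [2.726 0.045 2.789] [-0.6  1.   0.6]
tilt 23.9 az 63.9 yaxis [0.299 0.865 0.403] x [-0.937  0.345 -0.045]
```

>>> {"api": "play_rows", "payload": {
  "commands": [
    {"x":-0.03,"y":-0.1,"z":-0.13,"twist":0},
    {"x":-0.03,"y":-0.1,"z":-0.13,"twist":0},
    {"x":-0.03,"y":-0.1,"z":-0.13,"twist":0},
    {"x":-0.03,"y":-0.1,"z":-0.13,"twist":0},
    {"x":-0.03,"y":-0.1,"z":-0.13,"twist":0},
    {"x":-0.03,"y":-0.1,"z":-0.13,"twist":0},
    {"x":-0.03,"y":-0.1,"z":-0.13,"twist":0},
    {"x":-0.03,"y":-0.1,"z":-0.13,"twist":0}
  ]
}}

```text
time: 9.7
tool_pos: [-10.4, 96.2, 850.9]
tcp_rot: [2.649, 0.056, 2.793]
contact_force: [0.1, -0.3, -0.5]
grip_width: 91.8
finger_force: 0.0
```

```bash
python3 st.py
```

```text
9.7 [ 2.082 -0.057  0.036 -0.996  2.658 -0.155] [-10.4  96.2 850.9] [2.649 0.056 2.793] [ 0.1 -0.3 -0.5]
tilt 28.4 az 64.1 yaxis [0.276 0.837 0.472] x [-0.939  0.341 -0.056]
```

>>> {"api": "play_rows", "payload": {
  "commands": [
    {"x":0.01,"y":0.025,"z":0.021,"twist":0},
    {"x":0.019,"y":0.05,"z":0.043,"twist":0},
    {"x":0.028,"y":0.075,"z":0.065,"twist":0},
    {"x":0.038,"y":0.1,"z":0.086,"twist":0},
    {"x":0.038,"y":0.1,"z":0.086,"twist":0},
    {"x":0.0,"y":0.04,"z":-0.01,"twist":0},
    {"x":-0.007,"y":0.033,"z":-0.05,"twist":0},
    {"x":-0.007,"y":0.033,"z":-0.05,"twist":0}
  ]
}}

```text
time: 10.5
tool_pos: [-6.6, 136.1, 853.1]
tcp_rot: [2.635, 0.066, 2.755]
contact_force: [-0.5, -0.4, -0.4]
grip_width: 91.8
finger_force: 0.0
```

```bash
python3 st.py
```

```text
10.5 [ 1.483 -0.063  0.036 -0.437  2.656 -0.159] [ -6.6 136.1 853.1] [2.635 0.066 2.755] [-0.5 -0.4 -0.4]
tilt 29.2 az 61.1 yaxis [0.3   0.822 0.484] x [-0.924  0.376 -0.066]
```

>>> {"api": "play_rows", "payload": {
  "commands": [
    {"x":0.008,"y":0.024,"z":0.041,"twist":0},
    {"x":0.017,"y":0.049,"z":0.083,"twist":0},
    {"x":0.026,"y":0.073,"z":0.125,"twist":0},
    {"x":0.034,"y":0.098,"z":0.166,"twist":0},
    {"x":-0.036,"y":-0.005,"z":-0.042,"twist":0},
    {"x":-0.036,"y":-0.005,"z":-0.042,"twist":0},
    {"x":-0.036,"y":-0.005,"z":-0.042,"twist":0},
    {"x":-0.036,"y":-0.005,"z":-0.042,"twist":0}
  ]
}}

```text
time: 11.3
tool_pos: [8.1, 156.4, 850.9]
tcp_rot: [2.627, 0.083, 2.73]
contact_force: [1.4, 1.0, 0.1]
grip_width: 91.8
finger_force: 0.0
```

```bash
python3 st.py
```

```text
11.3 [ 1.136 -0.104  0.121 -0.119  2.604 -0.164] [  8.1 156.4 850.9] [2.627 0.083 2.73 ] [1.4 1.  0.1]
tilt 29.9 az 58.0 yaxis [0.311 0.814 0.491] x [-0.913  0.399 -0.083]
```

>>> {"api": "play_rows", "payload": {
  "commands": [
    {"x":0.04,"y":0.003,"z":0.009,"twist":0},
    {"x":0.081,"y":0.005,"z":0.018,"twist":0},
    {"x":0.081,"y":0.005,"z":0.018,"twist":0},
    {"x":0.0,"y":-0.07,"z":-0.1,"twist":0},
    {"x":0.0,"y":-0.07,"z":-0.1,"twist":0},
    {"x":0.0,"y":-0.07,"z":-0.1,"twist":0},
    {"x":0.0,"y":-0.07,"z":-0.1,"twist":0},
    {"x":0.0,"y":-0.07,"z":-0.1,"twist":0}
  ]
}}

```text
time: 12.1
tool_pos: [-104.1, 119.1, 838.3]
tcp_rot: [2.701, -0.058, 2.838]
contact_force: [-43.2, -19.2, -9.2]
grip_width: 91.7
finger_force: 0.0
```

```bash
python3 st.py
```

```text
12.1 [ 2.531  0.046  0.036 -0.996  2.658  0.297] [-104.1  119.1  838.3] [ 2.701 -0.058  2.838] [-43.2 -19.2  -9.2]
tilt 25.4 az 79.6 yaxis [0.294 0.856 0.425] x [-0.953  0.298  0.058]
```

>>> {"api": "play_rows", "payload": {
  "commands": [
    {"x":-0.014,"y":0.023,"z":0.026,"twist":0},
    {"x":-0.029,"y":0.046,"z":0.052,"twist":0},
    {"x":-0.043,"y":0.069,"z":0.078,"twist":0},
    {"x":-0.058,"y":0.092,"z":0.105,"twist":0},
    {"x":-0.072,"y":0.115,"z":0.131,"twist":0},
    {"x":-0.086,"y":0.138,"z":0.157,"twist":0},
    {"x":-0.1,"y":0.16,"z":0.183,"twist":0},
    {"x":-0.115,"y":0.183,"z":0.209,"twist":0}
  ]
}}

```text
time: 12.9
tool_pos: [5.8, 250.4, 771.8]
tcp_rot: [2.692, -0.049, 2.838]
contact_force: [-2.7, 1.6, 0.2]
grip_width: 91.9
finger_force: 0.0
```

```bash
python3 st.py
```

```text
12.9 [ 1.08  -0.221  0.685  0.159  2.235 -0.05 ] [  5.8 250.4 771.8] [ 2.692 -0.049  2.838] [-2.7  1.6  0.2]
tilt 25.9 az 78.4 yaxis [0.29  0.853 0.434] x [-0.953  0.299  0.049]
```

>>> {"api": "play_rows", "payload": {
  "commands": [
    {"x":-0.007,"y":0,"z":-0.04,"twist":0},
    {"x":-0.011,"y":0,"z":-0.075,"twist":0},
    {"x":-0.04,"y":-0.1,"z":-0.17,"twist":0},
    {"x":-0.04,"y":-0.1,"z":-0.17,"twist":0},
    {"x":-0.04,"y":-0.1,"z":-0.17,"twist":0},
    {"x":-0.04,"y":-0.1,"z":-0.17,"twist":0},
    {"x":-0.04,"y":-0.1,"z":-0.17,"twist":0},
    {"x":-0.04,"y":-0.1,"z":-0.17,"twist":0}
  ]
}}

```text
time: 13.7
tool_pos: [-40.3, 154.4, 847.5]
tcp_rot: [2.664, -0.024, 2.825]
contact_force: [-1.0, -0.9, 0.4]
grip_width: 91.7
finger_force: 0.0
```

```bash
python3 st.py
```

```text
13.7 [ 1.564 -0.049  0.055 -0.261  2.658  0.055] [-40.3 154.4 847.5] [ 2.664 -0.024  2.825] [-1.  -0.9  0.4]
tilt 27.4 az 74.5 yaxis [0.287 0.841 0.459] x [-0.95   0.311  0.024]
```

>>> {"api": "play_rows", "payload": {
  "commands": [
    {"x":-0.043,"y":-0.037,"z":-0.08,"twist":0},
    {"x":-0.043,"y":-0.037,"z":-0.08,"twist":0},
    {"x":-0.043,"y":-0.037,"z":-0.08,"twist":0},
    {"x":-0.043,"y":-0.037,"z":-0.08,"twist":0},
    {"x":-0.043,"y":-0.037,"z":-0.08,"twist":0},
    {"x":-0.043,"y":-0.037,"z":-0.08,"twist":0},
    {"x":-0.043,"y":-0.037,"z":-0.08,"twist":0},
    {"x":-0.043,"y":-0.037,"z":-0.08,"twist":0}
  ]
}}

```text
time: 14.5
tool_pos: [-18.9, 85.5, 852.4]
tcp_rot: [2.636, -0.025, 2.827]
contact_force: [1.1, -0.3, 0.2]
grip_width: 91.9
finger_force: 0.0
```

```bash
python3 st.py
```

```text
14.5 [ 2.24  -0.074  0.036 -0.997  2.657 -0.014] [-18.9  85.5 852.4] [ 2.636 -0.025  2.827] [ 1.1 -0.3  0.2]
tilt 29.0 az 74.5 yaxis [0.282 0.828 0.484] x [-0.951  0.309  0.025]
```

>>> {"api": "play_rows", "payload": {
  "commands": [
    {"x":-0.08,"y":-0.025,"z":-0.073,"twist":0},
    {"x":-0.08,"y":-0.025,"z":-0.073,"twist":0},
    {"x":-0.08,"y":-0.025,"z":-0.073,"twist":0},
    {"x":-0.08,"y":-0.025,"z":-0.073,"twist":0},
    {"x":-0.08,"y":-0.025,"z":-0.073,"twist":0},
    {"x":-0.08,"y":-0.025,"z":-0.073,"twist":0},
    {"x":-0.08,"y":-0.025,"z":-0.073,"twist":0},
    {"x":-0.08,"y":-0.025,"z":-0.073,"twist":0}
  ]
}}

```text
time: 15.3
tool_pos: [27.6, 28.6, 857.3]
tcp_rot: [2.567, -0.023, 2.834]
contact_force: [-0.1, 0.9, 0.2]
grip_width: 91.7
finger_force: 0.0
```

```bash
python3 st.py
```

```text
15.3 [ 2.1   -0.181  0.036 -0.997  2.657 -0.183] [ 27.6  28.6 857.3] [ 2.567 -0.023  2.834] [-0.1  0.9  0.2]
tilt 33.0 az 74.4 yaxis [0.266 0.796 0.544] x [-0.953  0.303  0.023]
```

>>> {"api": "play_rows", "payload": {
  "commands": [
    {"x":-0.08,"y":-0.03,"z":-0.07,"twist":0},
    {"x":-0.08,"y":-0.03,"z":-0.07,"twist":0},
    {"x":-0.08,"y":-0.03,"z":-0.07,"twist":0},
    {"x":-0.08,"y":-0.03,"z":-0.07,"twist":0},
    {"x":-0.08,"y":-0.03,"z":-0.07,"twist":0},
    {"x":-0.08,"y":-0.03,"z":-0.07,"twist":0},
    {"x":-0.08,"y":-0.03,"z":-0.07,"twist":0},
    {"x":-0.08,"y":-0.03,"z":-0.07,"twist":0}
  ]
}}

```text
time: 16.1
tool_pos: [55.3, -28.8, 855.3]
tcp_rot: [2.498, -0.022, 2.834]
contact_force: [-0.2, -0.8, -0.3]
grip_width: 91.7
finger_force: 0.0
```

```bash
python3 st.py
```

```text
16.1 [ 2.002 -0.276  0.037 -0.996  2.657 -0.301] [ 55.3 -28.8 855.3] [ 2.498 -0.022  2.834] [-0.2 -0.8 -0.3]
tilt 36.9 az 74.1 yaxis [0.254 0.758 0.6  ] x [-0.953  0.302  0.022]
```

```bash
cat > go.py <<'E'
import sys,numpy as np
from plant import bot
from scipy.spatial.transform import Rotation as R
o=bot.get_obs(); M=R.from_euler('xyz',o['tcp_rot']).as_matrix(); p=o['tool_pos']
H=np.array([565.3,108.3,0]); YAW=-.3096; Rh=R.from_euler('z',YAW).as_matrix()
print('t',o['time'].__round__(2),'q',o['joint_positions'].round(3),'p',p.round(1),'F',o['contact_force'].round(1),'w',round(o['grip_width'],1))
z=M[:,2]; print('tilt',np.degrees(np.arccos(-z[2])).round(1),'axes in hopper x,y,z',(Rh.T@M).T.round(3).tolist(),'grasp in hopper',(Rh.T@(p+6*z-H)).round(1))
def to(g,world=False):
    w=np.array(g,float) if world else H+Rh@np.array(g,float)-6*z
    print(g,'shift',(M.T@(w-p)/1000).round(4),'n',np.linalg.norm(w-p).round())
E
python3 - <<'E'
from go import *
to((200,-250,750),1);to((420,-250,500),1)
E
```

```text
t 16.1 q [ 2.002 -0.276  0.037 -0.996  2.657 -0.301] p [ 55.3 -28.8 855.3] F [-0.2 -0.8 -0.3] w 91.7
tilt 36.9 axes in hopper x,y,z [[-1.0, -0.002, 0.022], [0.011, 0.8, 0.6], [-0.019, 0.6, -0.8]] grasp in hopper [-444.1 -282.4  850.6]
(200, -250, 750) shift [-0.2071 -0.1942 -0.0196] n 285.0
(420, -250, 500) shift [-0.4221 -0.2883  0.2166] n 555.0
```

```bash
python3 - <<'E'
from go import *
to((60,250,740),1);to((250,280,700),1);to((400,150,650),1)
E
```

```text
t 16.1 q [ 2.002 -0.276  0.037 -0.996  2.657 -0.301] p [ 55.3 -28.8 855.3] F [-0.2 -0.8 -0.3] w 91.7
tilt 36.9 axes in hopper x,y,z [[-1.0, -0.002, 0.022], [0.011, 0.8, 0.6], [-0.019, 0.6, -0.8]] grasp in hopper [-444.1 -282.4  850.6]
(60, 250, 740) shift [0.0773 0.1435 0.254 ] n 302.0
(250, 280, 700) shift [-0.0956  0.1905  0.3347] n 397.0
(400, 150, 650) shift [-0.2789  0.1     0.3243] n 439.0
```

>>> {"api": "play_rows", "payload": {
  "commands": [
    {"x":0.013,"y":0.024,"z":0.042,"twist":0},
    {"x":0.026,"y":0.048,"z":0.084,"twist":0},
    {"x":0.039,"y":0.072,"z":0.127,"twist":0},
    {"x":0.052,"y":0.096,"z":0.17,"twist":0},
    {"x":0.065,"y":0.12,"z":0.212,"twist":0},
    {"x":0.077,"y":0.144,"z":0.254,"twist":0},
    {"x":0.03,"y":0.155,"z":0.275,"twist":0},
    {"x":-0.02,"y":0.17,"z":0.3,"twist":0}
  ]
}}

```text
time: 16.9
tool_pos: [39.5, 93.1, 817.8]
tcp_rot: [2.468, 0.001, 2.818]
contact_force: [0.0, 0.6, -0.2]
grip_width: 92.0
finger_force: 0.0
```

```bash
python3 - <<'E'
from go import *
to((400,150,650),1);to((480,-100,560),1)
E
```

```text
t 16.9 q [ 2.53  -0.366  0.65  -0.996  2.348  0.384] p [ 39.5  93.1 817.8] F [ 0.   0.6 -0.2] w 92.0
tilt 38.6 axes in hopper x,y,z [[-1.0, 0.014, -0.001], [0.01, 0.782, 0.623], [0.01, 0.623, -0.782]] grasp in hopper [-496.1 -171.   813.1]
(400, 150, 650) shift [-0.3234  0.027   0.2367] n 402.0
(480, -100, 560) shift [-0.4787 -0.1946  0.1753] n 546.0
```

```bash
python3 - <<'E'
from go import *
to((60,380,700),1);to((-40,350,700),1)
E
```

```text
t 16.9 q [ 2.53  -0.366  0.65  -0.996  2.348  0.384] p [ 39.5  93.1 817.8] F [ 0.   0.6 -0.2] w 92.0
tilt 38.6 axes in hopper x,y,z [[-1.0, 0.014, -0.001], [0.01, 0.782, 0.623], [0.01, 0.623, -0.782]] grasp in hopper [-496.1 -171.   813.1]
(60, 380, 700) shift [0.072  0.1444 0.2657] n 311.0
(-40, 350, 700) shift [0.1573 0.0974 0.228 ] n 294.0
```

>>> {"api": "play_rows", "payload": {
  "commands": [
    {"x":0.02,"y":0.02,"z":0.04,"twist":0},
    {"x":0.04,"y":0.04,"z":0.08,"twist":0},
    {"x":0.06,"y":0.06,"z":0.12,"twist":0},
    {"x":0.075,"y":0.08,"z":0.16,"twist":0},
    {"x":0.08,"y":0.1,"z":0.2,"twist":0},
    {"x":0.08,"y":0.12,"z":0.24,"twist":0},
    {"x":0.07,"y":0.144,"z":0.265,"twist":0},
    {"x":0.07,"y":0.144,"z":0.265,"twist":0}
  ]
}}

```text
time: 17.7
tool_pos: [-14.0, 184.3, 765.8]
tcp_rot: [2.477, 0.022, 2.822]
contact_force: [-1.0, -0.4, 0.5]
grip_width: 91.6
finger_force: 0.0
```

```bash
python3 - <<'E'
from go import *
to((250,300,650),1);to((400,150,650),1);to((480,-100,560),1)
E
```

```text
t 17.7 q [ 1.264 -0.452  0.918 -0.028  2.012 -0.015] p [-14.  184.3 765.8] F [-1.  -0.4  0.5] w 91.6
tilt 38.1 axes in hopper x,y,z [[-1.0, 0.01, -0.022], [-0.005, 0.787, 0.616], [0.023, 0.616, -0.787]] grasp in hopper [-574.8 -100.4  761.1]
(250, 300, 650) shift [-0.2117  0.0776  0.2137] n 311.0
(400, 150, 650) shift [-4.012e-01  2.000e-04  1.582e-01] n 431.0
(480, -100, 560) shift [-0.5538 -0.2244  0.1009] n 606.0
```

>>> {"api": "play_rows", "payload": {
  "commands": [
    {"x":-0.025,"y":0.015,"z":0.036,"twist":0},
    {"x":-0.055,"y":0.029,"z":0.072,"twist":8},
    {"x":-0.09,"y":0.043,"z":0.108,"twist":16},
    {"x":-0.13,"y":0.057,"z":0.142,"twist":24},
    {"x":-0.17,"y":0.068,"z":0.165,"twist":32},
    {"x":-0.212,"y":0.077,"z":0.18,"twist":40},
    {"x":-0.25,"y":0.055,"z":0.18,"twist":48},
    {"x":-0.29,"y":0.035,"z":0.17,"twist":56}
  ]
}}

```text
time: 18.5
tool_pos: [155.9, 234.8, 696.3]
tcp_rot: [2.575, -0.315, 2.336]
contact_force: [0.7, 1.5, -0.2]
grip_width: 91.9
finger_force: 0.0
```

```bash
python3 - <<'E'
from go import *
to((400,50,650),1);to((470,-120,560),1)
E
```

```text
t 18.5 q [-0.062 -0.413  1.167  0.704  2.057 -0.291] p [155.9 234.8 696.3] F [ 0.7  1.5 -0.2] w 91.9
tilt 36.7 axes in hopper x,y,z [[-0.836, 0.453, 0.31], [0.548, 0.663, 0.51], [0.026, 0.596, -0.802]] grasp in hopper [-428.3   -0.7  691.5]
(400, 50, 650) shift [-0.3018  0.0673 -0.016 ] n 310.0
(470, -120, 560) shift [-0.4924 -0.0069 -0.0246] n 493.0
```

>>> {"api": "play_rows", "payload": {
  "commands": [
    {"x":-0.045,"y":0.012,"z":-0.002,"twist":8},
    {"x":-0.09,"y":0.024,"z":-0.005,"twist":16},
    {"x":-0.135,"y":0.036,"z":-0.007,"twist":24},
    {"x":-0.18,"y":0.045,"z":-0.01,"twist":32},
    {"x":-0.225,"y":0.05,"z":-0.012,"twist":40},
    {"x":-0.27,"y":0.055,"z":-0.014,"twist":48},
    {"x":-0.315,"y":0.055,"z":-0.016,"twist":56},
    {"x":-0.36,"y":0.05,"z":-0.018,"twist":57}
  ]
}}

```text
time: 19.3
tool_pos: [427.0, 2.2, 624.0]
tcp_rot: [3.121, -0.636, 1.259]
contact_force: [0.6, 0.7, 0.8]
grip_width: 91.9
finger_force: 0.0
```

```bash
python3 - <<'E'
from go import *
to((0,-260,380));to((0,-210,290));to((0,-118,177))
E
```

```text
t 19.3 q [-0.605  0.07   1.027  0.726  2.097  0.074] p [427.    2.2 624. ] F [0.6 0.7 0.8] w 91.9
tilt 36.4 axes in hopper x,y,z [[0.002, 0.805, 0.594], [1.0, -0.015, 0.017], [0.022, 0.594, -0.805]] grasp in hopper [ -99.3 -139.6  619.2]
(0, -260, 380) shift [-0.2387  0.0971  0.1231] n 286.0
(0, -210, 290) shift [-0.2519  0.0949  0.2252] n 351.0
(0, -118, 177) shift [-0.2449  0.0916  0.3707] n 454.0
```

>>> {"api": "play_rows", "payload": {
  "commands": [
    {"x":-0.04,"y":0.017,"z":0.02,"twist":0},
    {"x":-0.08,"y":0.034,"z":0.04,"twist":0},
    {"x":-0.12,"y":0.05,"z":0.06,"twist":0},
    {"x":-0.16,"y":0.066,"z":0.08,"twist":0},
    {"x":-0.2,"y":0.08,"z":0.1,"twist":0},
    {"x":-0.24,"y":0.094,"z":0.123,"twist":0},
    {"x":-0.245,"y":0.094,"z":0.16,"twist":0},
    {"x":-0.248,"y":0.094,"z":0.2,"twist":0}
  ],
  "jaw": 0.6
}}

```text
time: 20.1
tool_pos: [495.0, -105.3, 315.9]
tcp_rot: [3.12, -0.635, 1.26]
contact_force: [1.3, 0.7, 0.5]
grip_width: 37.4
finger_force: 0.0
```

```bash
python3 - <<'E'
from go import *
from h import cap
to((0,-118,177))
import cv2,numpy as np
w=cap('wrist'); s=cap('side'); from h import proj
cv2.imwrite('pics/w1.png',w['pixels'][...,::-1])
for n,q in dict(tab=(0,-115,177),tabtop=(0,-115,197),knob=(0,-222,165),bl=(-81,-170,147),br=(81,-170,147)).items(): print(n,np.round(proj(w,H+Rh@np.array(q,float)),0),np.round(proj(s,H+Rh@np.array(q,float)),0))
E
```

```text
t 20.1 q [-0.703  0.313  1.547  0.591  1.54  -0.483] p [ 495.  -105.3  315.9] F [1.3 0.7 0.5] w 37.4
tilt 36.4 axes in hopper x,y,z [[0.001, 0.805, 0.594], [1.0, -0.014, 0.018], [0.022, 0.593, -0.805]] grasp in hopper [  -1.7 -221.3  311.1]
(0, -118, 177) shift [ 0.0035 -0.002   0.1692] n 169.0
tab [254. 172.] [247. 218.]
tabtop [254. 164.] [247. 216.]
knob [255. 273.] [253. 253.]
bl [183. 227.] [224. 242.]
br [325. 226.] [276. 233.]
```

View pics/w1.png

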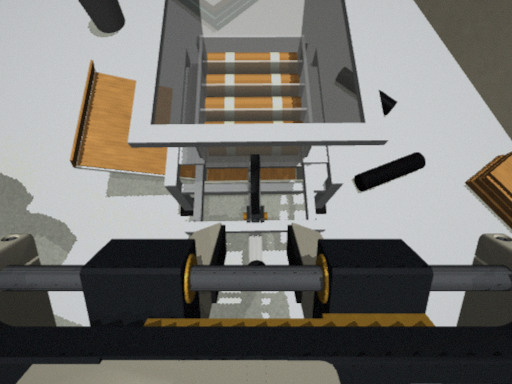

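Wrist view: the tab is the dark upright strip at (254,160–200), the hinge is at (255,215), the bridge bar at row 226 spans columns 187–324. All of this agrees with the fitted pose. Moving in.

>>> {"api": "play_rows", "payload": {
  "commands": [
    {"x":0,"y":0,"z":0.035,"twist":0},
    {"x":0,"y":-0.001,"z":0.07,"twist":0},
    {"x":0.001,"y":-0.001,"z":0.1,"twist":0},
    {"x":0.001,"y":-0.002,"z":0.125,"twist":0},
    {"x":0.001,"y":-0.002,"z":0.145,"twist":0},
    {"x":0.001,"y":-0.002,"z":0.16,"twist":0},
    {"x":0.001,"y":-0.002,"z":0.168,"twist":0},
    {"x":0.001,"y":-0.002,"z":0.168,"twist":0}
  ]
}}

```text
time: 21.0
tool_pos: [527.2, -8.9, 183.0]
tcp_rot: [3.12, -0.637, 1.262]
contact_force: [0.0, -0.3, 0.4]
grip_width: 36.3
finger_force: 0.0
```

```bash
python3 - <<'E'
from go import *
from h import cap,cv2
w=cap('wrist'); cv2.imwrite('pics/w2.png',w['pixels'][60:300,100:412,::-1])
E
```

```text
t 21.0 q [-0.507  0.439  1.766  0.695  1.161 -0.552] p [527.2  -8.9 183. ] F [ 0.  -0.3  0.4] w 36.3
tilt 36.5 axes in hopper x,y,z [[-0.001, 0.804, 0.595], [1.0, -0.011, 0.017], [0.021, 0.595, -0.804]] grasp in hopper [  -0.4 -119.7  178.2]
```

View pics/w2.png

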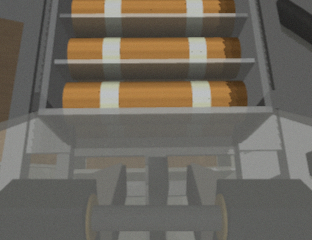

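The crop shows the tab as a dark upright at (156,160–210) between the two fingers. Close and lift along the arc.

>>> {"api": "play_rows", "payload": {
  "commands": [
    {"x":0,"y":0,"z":0,"twist":0},
    {"x":0,"y":0,"z":0,"twist":0},
    {"x":0,"y":0,"z":0,"twist":0},
    {"x":0,"y":0,"z":0,"twist":0},
    {"x":0,"y":0,"z":0,"twist":0},
    {"x":-0.0008,"y":0,"z":-0.005,"twist":0},
    {"x":-0.0015,"y":0,"z":-0.01,"twist":0},
    {"x":-0.003,"y":0,"z":-0.016,"twist":0}
  ],
  "jaw": 1
}}

```text
time: 21.85
tool_pos: [524.0, -19.7, 192.6]
tcp_rot: [3.122, -0.638, 1.259]
contact_force: [11.4, 1.9, -7.4]
grip_width: 10.1
finger_force: 30.0
```

>>> {"api": "play_rows", "payload": {
  "commands": [
    {"x":-0.002,"y":0,"z":-0.005,"twist":0},
    {"x":-0.005,"y":0,"z":-0.01,"twist":0},
    {"x":-0.008,"y":0,"z":-0.0145,"twist":0},
    {"x":-0.01,"y":0,"z":-0.017,"twist":0},
    {"x":-0.01,"y":0,"z":-0.017,"twist":0},
    {"x":-0.01,"y":0,"z":-0.017,"twist":0},
    {"x":-0.01,"y":0,"z":-0.017,"twist":0},
    {"x":-0.01,"y":0,"z":-0.017,"twist":0}
  ]
}}

```text
time: 22.65
tool_pos: [518.3, -37.5, 201.3]
tcp_rot: [3.12, -0.638, 1.26]
contact_force: [9.1, 0.8, -2.5]
grip_width: 10.1
finger_force: 30.0
```

```bash
python3 - <<'E'
from go import *
E
```

```text
t 22.65 q [-0.567  0.417  1.741  0.666  1.227 -0.559] p [518.3 -37.5 201.3] F [ 9.1  0.8 -2.5] w 10.1
tilt 36.6 axes in hopper x,y,z [[0.001, 0.803, 0.596], [1.0, -0.014, 0.018], [0.023, 0.595, -0.803]] grasp in hopper [  -0.3 -149.6  196.5]
```

>>> {"api": "play_rows", "payload": {
  "commands": [
    {"x":0,"y":0,"z":0,"twist":0},
    {"x":0,"y":0,"z":0,"twist":0},
    {"x":0,"y":0,"z":0,"twist":0},
    {"x":0,"y":0,"z":-0.015,"twist":0},
    {"x":0,"y":0,"z":-0.035,"twist":0},
    {"x":0,"y":0,"z":-0.06,"twist":0},
    {"x":0,"y":0,"z":-0.065,"twist":0},
    {"x":0,"y":0,"z":-0.065,"twist":0}
  ],
  "jaw": 0.5
}}

```text
time: 23.45
tool_pos: [503.9, -74.0, 253.3]
tcp_rot: [3.122, -0.637, 1.26]
contact_force: [-0.4, 0.1, 0.0]
grip_width: 45.9
finger_force: 0.0
```

```bash
python3 - <<'E'
from go import *
from h import cap,cv2,proj,onz
to((0,-258,198));to((0,-222,150))
s=cap('side'); cv2.imwrite('pics/s2.png',cv2.resize(s['pixels'][190:280,200:300,::-1],None,fx=6,fy=6,interpolation=cv2.INTER_CUBIC))
E
```

```text
t 23.45 q [-0.643  0.359  1.665  0.618  1.375 -0.53 ] p [503.9 -74.  253.3] F [-0.4  0.1  0. ] w 45.9
tilt 36.5 axes in hopper x,y,z [[0.001, 0.804, 0.595], [1.0, -0.014, 0.016], [0.021, 0.594, -0.804]] grasp in hopper [  -2.8 -188.8  248.5]
(0, -258, 198) shift [-0.0856  0.0029 -0.0005] n 86.0
(0, -222, 150) shift [-0.0852  0.0017  0.0595] n 104.0
```

View pics/s2.png

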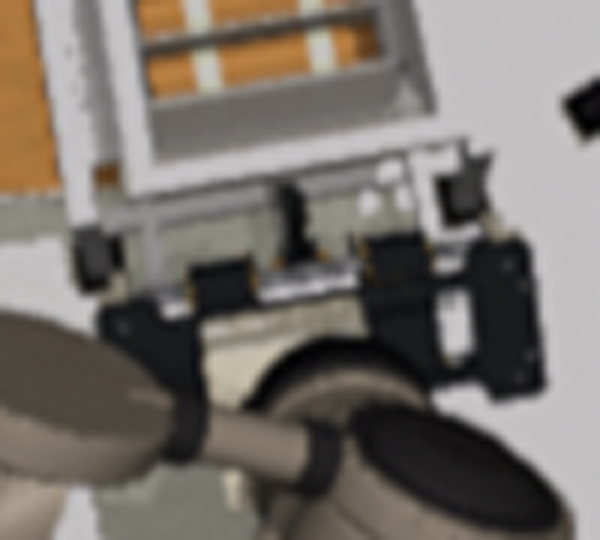

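The crop shows the tab standing free of the rim at (292,210), close to the bridge, with the gripper released. Next is the knob.

>>> {"api": "play_rows", "payload": {
  "commands": [
    {"x":-0.03,"y":0.001,"z":-0.005,"twist":0},
    {"x":-0.06,"y":0.002,"z":-0.005,"twist":0},
    {"x":-0.085,"y":0.003,"z":0,"twist":0},
    {"x":-0.0855,"y":0.003,"z":0.015,"twist":0},
    {"x":-0.0855,"y":0.003,"z":0.03,"twist":0},
    {"x":-0.0855,"y":0.002,"z":0.045,"twist":0},
    {"x":-0.0855,"y":0.002,"z":0.058,"twist":0},
    {"x":-0.0855,"y":0.002,"z":0.06,"twist":0}
  ]
}}

```text
time: 24.3
tool_pos: [496.1, -104.4, 152.4]
tcp_rot: [3.127, -0.638, 1.259]
contact_force: [-0.2, 0.2, 0.1]
grip_width: 45.9
finger_force: 0.0
```

>>> {"api": "play_rows", "payload": {
  "commands": [
    {"x":0,"y":0,"z":0,"twist":0},
    {"x":0,"y":0,"z":0,"twist":0},
    {"x":0,"y":0,"z":0,"twist":0},
    {"x":0,"y":0,"z":0,"twist":0},
    {"x":0,"y":0,"z":0,"twist":0},
    {"x":0,"y":0,"z":0,"twist":0},
    {"x":0,"y":0,"z":0,"twist":0},
    {"x":0,"y":0,"z":0,"twist":0}
  ],
  "jaw": 1
}}

```text
time: 25.1
tool_pos: [497.4, -106.8, 154.5]
tcp_rot: [3.12, -0.637, 1.26]
contact_force: [4.5, -3.4, 2.4]
grip_width: 23.5
finger_force: 30.0
```

```bash
python3 - <<'E'
from go import *
g=Rh.T@(p+6*z-H); to(tuple(g+[0,-84,0]))
E
```

```text
t 25.1 q [-0.702  0.504  1.751  0.637  1.216 -0.713] p [ 497.4 -106.8  154.5] F [ 4.5 -3.4  2.4] w 23.5
tilt 36.5 axes in hopper x,y,z [[0.001, 0.804, 0.594], [1.0, -0.014, 0.017], [0.022, 0.594, -0.804]] grasp in hopper [   1.  -222.   149.7]
(np.float64(1.0062872158376965), np.float64(-305.9959505839404), np.float64(149.7083036820992)) shift [-0.0675  0.0012 -0.0499] n 84.0
```

>>> {"api": "play_rows", "payload": {
  "commands": [
    {"x":-0.008,"y":0,"z":-0.006,"twist":0},
    {"x":-0.018,"y":0,"z":-0.0135,"twist":0},
    {"x":-0.03,"y":0.0005,"z":-0.022,"twist":0},
    {"x":-0.042,"y":0.001,"z":-0.031,"twist":0},
    {"x":-0.054,"y":0.001,"z":-0.04,"twist":0},
    {"x":-0.063,"y":0.001,"z":-0.0465,"twist":0},
    {"x":-0.068,"y":0.001,"z":-0.0503,"twist":0},
    {"x":-0.068,"y":0.001,"z":-0.0503,"twist":0}
  ]
}}

```text
time: 25.9
tool_pos: [472.2, -187.3, 154.5]
tcp_rot: [3.119, -0.638, 1.26]
contact_force: [7.6, -1.3, 1.3]
grip_width: 23.4
finger_force: 30.0
```

>>> {"api": "play_rows", "payload": {
  "commands": [
    {"x":0,"y":0,"z":0,"twist":0},
    {"x":0,"y":0,"z":0,"twist":0},
    {"x":0,"y":0,"z":0,"twist":0},
    {"x":0,"y":0,"z":0,"twist":0},
    {"x":0,"y":0,"z":0,"twist":0},
    {"x":0,"y":0,"z":0,"twist":0},
    {"x":0,"y":0,"z":0,"twist":0},
    {"x":0,"y":0,"z":0,"twist":0}
  ]
}}

```text
time: 26.7
tool_pos: [472.2, -187.3, 154.5]
tcp_rot: [3.119, -0.637, 1.26]
contact_force: [8.8, -1.7, 1.5]
grip_width: 23.5
finger_force: 30.0
```

```bash
python3 - <<'E'
from go import *
from h import cap,cv2
g=Rh.T@(p+6*z-H); to((1,-222,149.7)); to((1,-220,149.7))
s=cap('side'); t=cap('top')
a=cv2.resize(s['pixels'][110:270,190:300,::-1],None,fx=3.5,fy=3.5,interpolation=cv2.INTER_CUBIC)
b=cv2.resize(t['pixels'][145:255,175:305,::-1],None,fx=3,fy=3,interpolation=cv2.INTER_CUBIC)
c=np.zeros((560,790,3),np.uint8); c[:,:385]=a; c[:330,395:785]=b; cv2.imwrite('pics/s3.png',c)
E
```

```text
t 26.7 q [-0.846  0.543  1.675  0.572  1.309 -0.79 ] p [ 472.2 -187.3  154.5] F [ 8.8 -1.7  1.5] w 23.5
tilt 36.5 axes in hopper x,y,z [[0.001, 0.804, 0.595], [1.0, -0.014, 0.018], [0.023, 0.594, -0.804]] grasp in hopper [   1.5 -306.3  149.7]
(1, -222, 149.7) shift [ 0.0678 -0.0017  0.0501] n 84.0
(1, -220, 149.7) shift [ 0.0694 -0.0017  0.0513] n 86.0
```

View pics/s3.png

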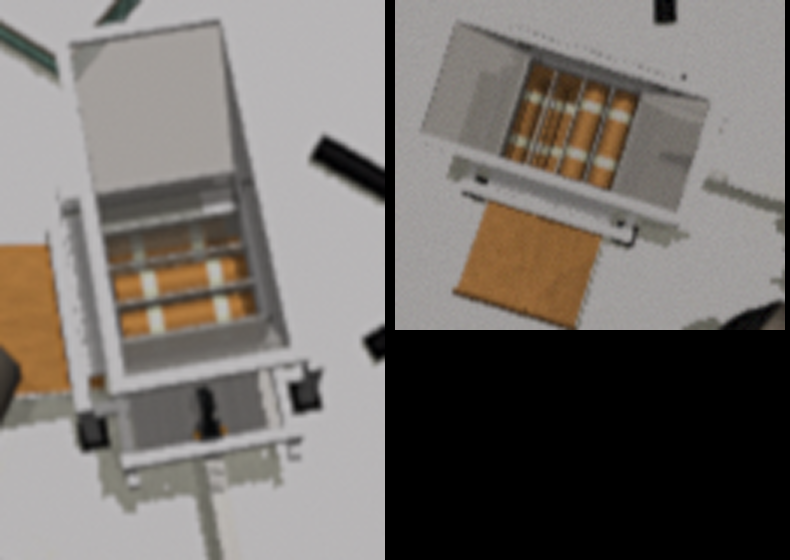

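The two far lanes are empty: in the top panel the rolls at (530,120) and (555,125) lie deep in the box. The two lanes at the knob end are still full at (590,115) and (615,130). Pushing the gate home.

>>> {"api": "play_rows", "payload": {
  "commands": [
    {"x":0.008,"y":0,"z":0.006,"twist":0},
    {"x":0.018,"y":0,"z":0.0135,"twist":0},
    {"x":0.03,"y":-0.0005,"z":0.022,"twist":0},
    {"x":0.042,"y":-0.001,"z":0.031,"twist":0},
    {"x":0.054,"y":-0.001,"z":0.04,"twist":0},
    {"x":0.063,"y":-0.001,"z":0.0465,"twist":0},
    {"x":0.069,"y":-0.0015,"z":0.051,"twist":0},
    {"x":0.0695,"y":-0.0015,"z":0.0514,"twist":0}
  ]
}}

```text
time: 27.6
tool_pos: [497.6, -106.3, 154.5]
tcp_rot: [3.118, -0.633, 1.261]
contact_force: [-0.7, -12.5, 3.8]
grip_width: 23.5
finger_force: 30.0
```

>>> {"api": "play_rows", "payload": {
  "commands": [
    {"x":0,"y":0,"z":0,"twist":0},
    {"x":0,"y":0,"z":0,"twist":0},
    {"x":0,"y":0,"z":0,"twist":0},
    {"x":0,"y":0,"z":0,"twist":0},
    {"x":0,"y":0,"z":0,"twist":0},
    {"x":0,"y":0,"z":0,"twist":0},
    {"x":0,"y":0,"z":0,"twist":0},
    {"x":0,"y":0,"z":0,"twist":0}
  ]
}}

```text
time: 28.4
tool_pos: [497.5, -106.3, 154.5]
tcp_rot: [3.119, -0.634, 1.26]
contact_force: [0.8, -9.8, 3.5]
grip_width: 23.5
finger_force: 30.0
```

```bash
python3 - <<'E'
from go import *
E
```

```text
t 28.4 q [-0.701  0.503  1.752  0.636  1.212 -0.712] p [ 497.5 -106.3  154.5] F [ 0.8 -9.8  3.5] w 23.5
tilt 36.3 axes in hopper x,y,z [[0.001, 0.806, 0.592], [1.0, -0.015, 0.018], [0.024, 0.592, -0.805]] grasp in hopper [   1.  -221.5  149.7]
```

>>> {"api": "play_rows", "payload": {
  "commands": [
    {"x":0,"y":0,"z":0,"twist":0},
    {"x":0,"y":0,"z":0,"twist":0},
    {"x":0,"y":0,"z":0,"twist":0},
    {"x":0,"y":0,"z":-0.015,"twist":0},
    {"x":0,"y":0,"z":-0.03,"twist":0},
    {"x":0,"y":0,"z":-0.045,"twist":0},
    {"x":0,"y":0,"z":-0.06,"twist":0},
    {"x":0,"y":0,"z":-0.065,"twist":0}
  ],
  "jaw": 0.5
}}

```text
time: 29.2
tool_pos: [483.8, -141.1, 207.1]
tcp_rot: [3.122, -0.637, 1.26]
contact_force: [0.6, 1.0, -0.5]
grip_width: 45.9
finger_force: 0.0
```

```bash
python3 - <<'E'
from go import *
to((-2,-189,248.5));to((0,-149.6,196.5))
E
```

```text
t 29.2 q [-0.769  0.444  1.674  0.587  1.36  -0.678] p [ 483.8 -141.1  207.1] F [ 0.6  1.  -0.5] w 45.9
tilt 36.5 axes in hopper x,y,z [[0.001, 0.804, 0.595], [1.0, -0.013, 0.016], [0.021, 0.594, -0.804]] grasp in hopper [  -1.5 -258.8  202.2]
(-2, -189, 248.5) shift [ 0.0836 -0.0006  0.0043] n 84.0
(0, -149.6, 196.5) shift [0.0844 0.     0.0696] n 109.0
```

>>> {"api": "play_rows", "payload": {
  "commands": [
    {"x":0.025,"y":0,"z":0,"twist":0},
    {"x":0.05,"y":0,"z":0,"twist":0},
    {"x":0.075,"y":0,"z":0,"twist":0},
    {"x":0.084,"y":0,"z":0.005,"twist":0},
    {"x":0.084,"y":0,"z":0.025,"twist":0},
    {"x":0.084,"y":0,"z":0.045,"twist":0},
    {"x":0.0845,"y":0,"z":0.06,"twist":0},
    {"x":0.0845,"y":0,"z":0.0695,"twist":0}
  ]
}}

```text
time: 30.0
tool_pos: [517.9, -36.1, 198.9]
tcp_rot: [3.126, -0.637, 1.259]
contact_force: [0.4, -0.0, -0.1]
grip_width: 45.9
finger_force: 0.0
```

>>> {"api": "play_rows", "payload": {
  "commands": [
    {"x":0,"y":0,"z":0,"twist":0},
    {"x":0,"y":0,"z":0,"twist":0},
    {"x":0,"y":0,"z":0,"twist":0},
    {"x":0,"y":0,"z":0,"twist":0},
    {"x":0,"y":0,"z":0,"twist":0},
    {"x":0,"y":0,"z":0,"twist":0},
    {"x":0,"y":0,"z":0,"twist":0},
    {"x":0,"y":0,"z":0,"twist":0}
  ],
  "jaw": 1
}}

```text
time: 30.8
tool_pos: [518.7, -37.3, 201.0]
tcp_rot: [3.122, -0.637, 1.26]
contact_force: [1.0, -2.5, 3.8]
grip_width: 9.8
finger_force: 30.0
```

```bash
python3 - <<'E'
from go import *
g=Rh.T@(p+6*z-H); v=g[1:]-[-158,143]; r=np.hypot(*v); a=np.arctan2(v[1],v[0]); print(r,a)
for d in (.15,.3,.45,.6,.67,.72):
    to((round(g[0],1),-158+r*np.cos(a-d),143+r*np.sin(a-d)))
E
```

```text
t 30.8 q [-0.566  0.419  1.739  0.664  1.228 -0.557] p [518.7 -37.3 201. ] F [ 1.  -2.5  3.8] w 9.8
tilt 36.5 axes in hopper x,y,z [[0.001, 0.804, 0.595], [1.0, -0.013, 0.016], [0.02, 0.595, -0.804]] grasp in hopper [ 1.000e-01 -1.493e+02  1.962e+02]
53.9274542070883 1.4083573055366911
(np.float64(0.1), np.float64(-141.42375277726896), np.float64(194.31664783740757)) shift [ 0.0052 -0.0001  0.0062] n 8.0
(np.float64(0.1), np.float64(-133.94122214781834), np.float64(191.26329376987215)) shift [ 0.0094 -0.0003  0.0131] n 16.0
(np.float64(0.1), np.float64(-126.99899980128016), np.float64(187.12605017375313)) shift [ 0.0125 -0.0004  0.0206] n 24.0
(np.float64(0.1), np.float64(-120.75299308501432), np.float64(181.9978306208514)) shift [ 0.0145 -0.0006  0.0284] n 32.0
(np.float64(0.1), np.float64(-118.11659168190604), np.float64(179.29716322510342)) shift [ 0.015  -0.0007  0.0321] n 35.0
(np.float64(0.1), np.float64(-116.35233349199203), np.float64(177.25846160724905)) shift [ 0.0152 -0.0007  0.0348] n 38.0
```

>>> {"api": "play_rows", "payload": {
  "commands": [
    {"x":0.0052,"y":0,"z":0.0062,"twist":0},
    {"x":0.0094,"y":0,"z":0.013,"twist":0},
    {"x":0.0125,"y":-0.0004,"z":0.0206,"twist":0},
    {"x":0.0145,"y":-0.0006,"z":0.0284,"twist":0},
    {"x":0.015,"y":-0.0007,"z":0.032,"twist":0},
    {"x":0.0152,"y":-0.0007,"z":0.0355,"twist":0},
    {"x":0.0152,"y":-0.0007,"z":0.037,"twist":0},
    {"x":0.0152,"y":-0.0007,"z":0.037,"twist":0}
  ]
}}

```text
time: 31.6
tool_pos: [528.9, -6.7, 181.9]
tcp_rot: [3.119, -0.634, 1.262]
contact_force: [-14.6, -17.7, 21.7]
grip_width: 9.7
finger_force: 30.2
```

```bash
python3 - <<'E'
from go import *
g=Rh.T@(p+6*z-H); v=g[1:]-[-158,143]; print(np.hypot(*v),np.arctan2(v[1],v[0]))
E
```

```text
t 31.6 q [-0.501  0.441  1.766  0.696  1.154 -0.547] p [528.9  -6.7 181.9] F [-14.6 -17.7  21.7] w 9.7
tilt 36.4 axes in hopper x,y,z [[-0.001, 0.805, 0.593], [1.0, -0.013, 0.019], [0.022, 0.593, -0.805]] grasp in hopper [   0.5 -117.1  177.1]
53.26078799829735 0.6940658202731047
```

>>> {"api": "play_rows", "payload": {
  "commands": [
    {"x":0,"y":0,"z":0,"twist":0},
    {"x":0,"y":0,"z":0,"twist":0},
    {"x":0,"y":0,"z":0,"twist":0},
    {"x":-0.001,"y":0,"z":-0.015,"twist":0},
    {"x":-0.001,"y":0,"z":-0.04,"twist":0},
    {"x":-0.001,"y":0,"z":-0.075,"twist":0},
    {"x":-0.001,"y":0,"z":-0.115,"twist":0},
    {"x":-0.001,"y":0,"z":-0.16,"twist":0}
  ],
  "jaw": 0.6
}}

```text
time: 32.4
tool_pos: [496.1, -94.8, 308.4]
tcp_rot: [3.126, -0.638, 1.259]
contact_force: [1.1, -0.0, -0.2]
grip_width: 36.6
finger_force: 0.0
```

>>> {"api": "play_rows", "payload": {
  "commands": [
    {"x":0,"y":0,"z":-0.03,"twist":0},
    {"x":-0.03,"y":0,"z":-0.06,"twist":0},
    {"x":-0.06,"y":0,"z":-0.09,"twist":0},
    {"x":-0.08,"y":0,"z":-0.1,"twist":0},
    {"x":-0.1,"y":0,"z":-0.11,"twist":0},
    {"x":-0.1,"y":0,"z":-0.11,"twist":0},
    {"x":-0.1,"y":0,"z":-0.11,"twist":0},
    {"x":-0.1,"y":0,"z":-0.11,"twist":0}
  ]
}}

```text
time: 33.2
tool_pos: [450.5, -232.1, 337.0]
tcp_rot: [3.123, -0.638, 1.261]
contact_force: [-0.5, -0.6, -0.3]
grip_width: 36.9
finger_force: 0.0
```

```bash
python3 - <<'E'
from go import *
from h import cap,cv2
s=cap('side'); t=cap('top'); w=cap('wrist')
for n,c in(('s',s),('t',t),('w',w)): cv2.imwrite(f'/tmp/{n}.png',c['pixels'][...,::-1])
a=cv2.resize(s['pixels'][110:270,190:300,::-1],None,fx=3.5,fy=3.5,interpolation=cv2.INTER_CUBIC)
b=cv2.resize(t['pixels'][145:255,175:305,::-1],None,fx=3,fy=3,interpolation=cv2.INTER_CUBIC)
c=np.zeros((560,790,3),np.uint8); c[:,:385]=a; c[:330,395:785]=b; c[330:550,395:785]=cv2.resize(w['pixels'][...,::-1],(390,292))[0:220]; cv2.imwrite('pics/s4.png',c)
E
```

```text
t 33.2 q [-0.929  0.383  1.385  0.527  1.738 -0.621] p [ 450.5 -232.1  337. ] F [-0.5 -0.6 -0.3] w 36.9
tilt 36.6 axes in hopper x,y,z [[0.0, 0.803, 0.595], [1.0, -0.012, 0.015], [0.019, 0.595, -0.803]] grasp in hopper [  -5.5 -355.6  332.2]
```

View pics/s4.png

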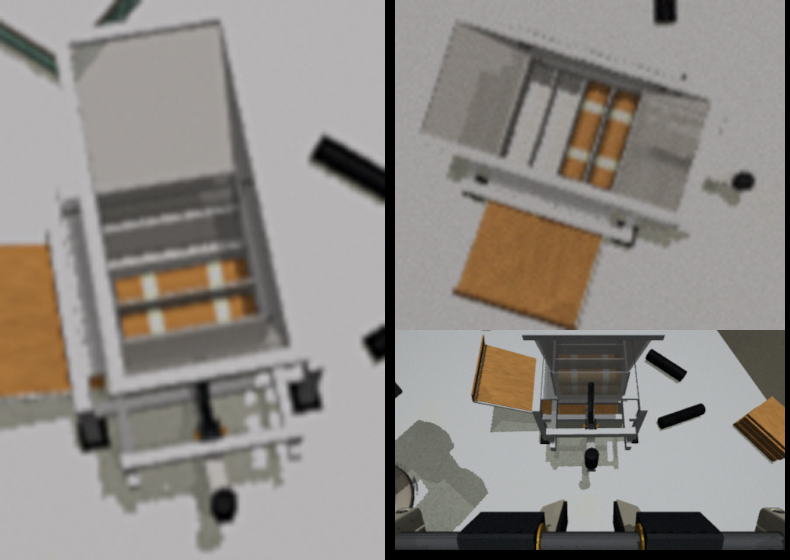

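The gate is home, with its plate showing under the two empty lanes and the knob back at top-panel (742,181). Two lanes are still full, and the pawl looks as it did at the start, at side-panel (205,400). Handing in.

```bash
python3 -c "
from plant import bot
print(bot.close_job())"
```

```text
the job is handed in; nothing more can be done
None
```

I handed the job in at 33 s: the four rolls from the two far lanes are in the box, the other two lanes are full, the gate is home and the pawl is down in the teeth, going by the last pictures and the contact forces; `close_job()` gave no verdict. While getting the tool tilt, some joints were pushed onto their range limits (joint 1 read 2.531 against 2.53, joint 3 about 0.036 against 0.04), so a strict range check could count against the run.

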